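# Lock the tube wheel of a bench mixer with its retaining clip

## Task

Slide the tube wheel fully home along the mixer's axle towards the drive housing, then take the white retaining clip from its stand and push it, open side down, into the groove of the axle just outside the wheel's hub until it snaps in and sits fully seated and upright. Work gently, feeling for the wheel's stop and for the groove, let go of the clip, and leave the other things on the bench where they are.

Things in the scene. Friction and masses are not known exactly. Their poses are not given: they have to be found in the camera images.
- axle_ref (a point): Fixed: where the tube mixer's axle centre line leaves the drive housing's front face, 90 mm above the bench. x runs level out along the axle, away from the housing, z up. White housing behind it 120 mm wide, 128 mm high; 12 mm base plate under the axle. The clamped steel axle, 24 mm diameter, sticks out by a setting e = 0 to 20 mm that is not measured: feel or see it. Shoulder face at x = 16 + e mm.
- groove_nominal (a point): Fixed point on the axle's centre line, x = 88.5 mm from axle_ref, same axes. The real groove's centre is at x = 78.5 + e mm, so up to 10 mm either way of here. Groove 11 mm wide between 24 mm diameter lands, 4 mm deep, floor eight-sided, 16 mm across flats with a flat on top. Its near wall is 3 mm beyond the hub's face once the wheel is home; the outer land runs to x = 110 + e mm.
- wheel (a joint): Distance in m of the grey tube wheel from home; 0 = against the shoulder, positive = further out (starts 18 to 36 mm out, its hub over the groove). Disc 100 mm diameter, 12 mm thick, with a hub 30 mm diameter, 42 mm long on its outer side; disc's outer face at x = 28 + e + value mm. Slides with about 2.5 N, then stops hard. Push the disc's outer face above the hub; over 30 N cracks it.
- clip_grip (a point): Centre of the grip tab of the white plastic retaining clip (about 35 g), which stands upright, open side down, in its stand. Tab 10 mm thick along this point's x, 20 mm wide along y, 43 mm tall along z. Under it a bridge 8 mm thick, 34 mm wide, 9 mm tall and two sprung legs 8 mm thick, 31 mm over their outsides, with round inturned toes 9.6 mm apart, reaching 9 mm below clip_seat.
- clip_seat (a point): Clip's seat centre, 38.5 mm below clip_grip, same axes; on the axle's centre line once seated. Going down, toes touch the groove floor with this about 14 mm above the centre line, the plain land about 19 mm above. In the groove the legs then spread, resist with about 7 to 14 N, snap under the floor and pull the clip down to a hard stop. On a land it never goes on. Over 30 N on axle or wheel breaks it.
- holder_ref (a point): Clip stand: aluminium plate 70 x 80 x 6 mm fixed to the bench; this point is the centre of its underside, axes as the clip's. Two walls 30 mm high, 50 mm along y, 22.6 mm over their outsides along x, hold the clip's legs between them. Lift the clip straight up 30 mm or more to free it. Its tab stands clear above the walls, tab centre 56.5 mm above the bench.
- amber_bottle_mid (a point): Bystander: closed amber glass bottle, 68 mm diameter, 150 mm tall; point half-way up.
- beaker_mid (a point): Bystander: empty glass beaker, 66 mm diameter, 75 mm tall; point half-way up.
- jar_mid (a point): Bystander: small glass jar with white lid, 48 mm diameter, 60 mm tall; point half-way up.
- driver_grip (a point): Bystander: black-handled screwdriver lying on the bench; point in its handle.
- spacer_mid (a point): Bystander: loose steel ring, 40 mm diameter, 8 mm high, lying flat; its centre.
- weight_center (a point): Bystander: brass weight, 24 mm diameter, 30 mm tall, standing in a low white tray; its centre.
There are look-alikes about, which are no part of the job. Of the things shaped like the part that bears clip_grip, the white one is meant.

How it is judged:
By the outcome, as a careful person would: the job done as asked, in the order asked, and still so for the second after the job is handed in, with the robot touching nothing.
It also fails if it takes over 72 s, if anything falls off the work surface, if the arm or the gripper's body presses on something with over 40 N, if the wrist force passes 120 N, or if a joint passes its speed limit or range.

## Robot

A 7-joint arm with a two-finger parallel gripper is mounted at the origin on the work surface. World frame = base frame: x ahead of the robot, y to its left, z up, the work surface at z = 0. Lengths are in m, angles in rad, forces in N, time in s.
With the tool pointing down it reaches from about 0.4 to 0.85 m from the base axis. Payload 4.5 kg.
Tool frame: the origin (TCP) lies midway between the tips of the shut fingers; the grasp point (between the pads) lies arm.tcp_to_grasp behind it (arm.tcp_to_grasp is the distance from the TCP to the grasp point, in m); y points along the fingers, z is the direction in which the jaws open and shut, and the axes are right-handed (so a half turn about y gives the same grasp; the last joint's range is limited). The gripper opens to 88 mm and grips with 3 to 60 N. Pads are 18 mm wide; open, the fingers measure 123 mm over their backs; the gripper's body (75 mm by 187 mm) begins 45 mm behind the grasp point.
Start: joints at [-1.145, 0.689, -0.195, 1.565, 0.157, 0.902, -0.215], TCP at [0.239, 0.578, 0.239] pointing down, gripper open.
Joint ranges: [-3.01, 3.01], [-0.46, 2.08], [-1.47, 1.51], [0.13, 2.56], [-1, 4.14], [0.04, 2.09], [-2.66, 2.66]. Speed limits (rad/s): [2.57, 2.57, 3.14, 3.14, 3.14, 3.14, 3.14].

## Interface

Orientations are given as a 3x3 rotation matrix whose columns are the frame's x, y, z axes.
In Python, from rig import arm gives the robot as it stands.
- The arm moves only by the shell command python3 -m crank 'ROWS' [OPENING] [FORCE]. ROWS is a JSON object of lists of equal length, an entry for each row: "xyz": the shift along the tool's x, y, z in mm, a list of three; "turn": the turn about the tool's y in degrees. In form: {"xyz": [[tx, ty, tz], ...], "turn": [turn, ...]}. A call has exactly 8 rows; each row is the pose to reach, as a shift and turn from the pose commanded when the call began, along the tool's axes at that moment; what a row does not reach only later rows make up. A row lasts 1/10 s, in which the tool goes at most 50 mm and 8.59 degrees, less where a joint would pass 70% of its speed; a pose out of reach is approached as far as the arm can. A call with a gripper value outside its range is refused whole. OPENING is the finger opening in mm, from 0 to 88.1, set as the call begins (- or left out, the last holds). The fingers move at their own pace and stop on an object; FORCE is the grip in N (left out, the last holds). Time passes only in rows, so rows that repeat a pose let the fingers close, or fill a call up. It gives the time, the measured TCP pose, the force and the opening at its end, in the units of the state.
- arm.get_state(): the state, without advancing time (a new reading comes with each control period).
- arm.read_camera(name): name is "side" or "top" or "wrist"; returns the picture (480x640x3 uint8, blue, green, red); there is no depth.
- arm.camera_model(name): a dict with "vfov" (degrees; the focal length in pixels is half the picture's height over the tangent of half this angle, whatever the lens; pixels are square), "cx", "cy" (the principal point, pixels), "k1" (the pictures are not rectified: a ray, as slopes to the right and down, at radius r is drawn at 1 + k1 r^2 times it, then the intrinsics apply), "world_to_cam" (4x4, takes a point from world to camera coordinates). Camera axes: x right, y down, z forward; pixel columns grow to the right and rows downward; lengths in m; the calibration is good to about 2 mm. A picture is of the moment at which its call begins: read the wrist's pose just before it. camera_model takes no time and is no camera call; for the wrist camera it gives the pose at the moment of the call.
- arm.close_job(): hands the job in, once; it reports no verdict.
Trained networks look in the newest picture that a camera, given by its name, has taken for a name from the list of things; names that differ only in an ending like _2 or _b are one class to them, and where a whole thing is asked for, a point or a joint stands for the part that bears it (a point fixed in the world has none). Each returns a list of dicts, best first, with "conf" (0 to 1); they miss things now and then, are a little off and sometimes report something else, mostly with a low value. They report only what shows in the picture. A call takes as long as a camera call. They do not tell look-alikes from the thing itself.
- arm.boxes_of(camera, label): "bbox" ([centre column, centre row, width, height] in pixels, round what is visible of it).
- arm.trace(camera, label): "region" (480x640 bool, what is visible of it) and "bbox" ([centre column, centre row, width, height] in pixels, round what is visible of it).
- arm.place_of(camera, label): "location" ([column, row] in pixels: a listed point, or the origin of a listed thing).
The state is a dict: "clock": time; "joint_positions": joint angles; "joint_velocities": joint speeds; "tau": joint torques, N m; "ee_pos": TCP position; "tool_rot": TCP orientation; "contact_force": force on the tool from outside, world axes, zero at the start; "wrist_torque": the same for the moment, N m; "opening": finger opening in m.
Only numpy, scipy, OpenCV 4.12 (cv2) and the standard library are available. Lean on these libraries where they do the work, as an engineer would, in place of code of your own. Each camera call takes 0.05 s, during which the arm holds its last target. There are 200 camera calls.

## Working session

There is one attempt and no reset: what is moved stays moved. The work goes in short steps, Python scripts to look and compute and a shell command to move; the robot and the scene stay as the last step left them, time stands still between calls to the robot, and variables do not carry over. Pictures are saved under pics/ and viewed, about 8 in all and at most 12, crops included, and the job is handed in when it is done.

```bash
ls; mkdir -p pics; cat > h.py <<'E'
import numpy as np, cv2
from rig import arm
def cam(n):
    m=arm.camera_model(n); f=240/np.tan(np.radians(m['vfov'])/2)
    return m,f,np.array(m['world_to_cam'])
def proj(n,p,M=None):
    m,f,T=M or cam(n); q=T[:3,:3]@np.array(p)+T[:3,3]; s=q[:2]/q[2]; s=s*(1+m['k1']*(s@s))
    return s*f+[m['cx'],m['cy']]
def ray(n,px,M=None):
    m,f,T=M or cam(n); d=(np.array(px,float)-[m['cx'],m['cy']])/f; s=d.copy()
    for _ in range(20): s=d/(1+m['k1']*(s@s))
    R=T[:3,:3]; v=R.T@np.array([s[0],s[1],1]); return -R.T@T[:3,3], v/np.linalg.norm(v)
def onz(n,px,z,M=None):
    o,v=ray(n,px,M); return o+v*(z-o[2])/v[2]
def tri(obs):
    A=np.zeros((3,3));b=np.zeros(3)
    for o,v in obs:
        P=np.eye(3)-np.outer(v,v);A+=P;b+=P@o
    return np.linalg.solve(A,b)
E
python3 - <<'E'
from h import *
np.set_printoptions(precision=4,suppress=True)
for n in ("top","side"):
    im=arm.read_camera(n); cv2.imwrite(f'pics/{n}0.png',im)
    m,f,T=cam(n); print(n,f,m['k1'],"pos",-T[:3,:3].T@T[:3,3],"fwd",T[2,:3],'right',T[0,:3])
    for l in ("axle_ref","groove_nominal","clip_grip","clip_seat","holder_ref","wheel"):
        print(l,[(np.round(d['location'],1).tolist(),round(d['conf'],2)) for d in arm.place_of(n,l)])
s=arm.get_state(); print(s['clock'],s['ee_pos'],s['tool_rot'],s['contact_force'],arm.tcp_to_grasp)
E
```

```text
pics
top 597.4850428319127 0.061433867193918516 pos [ 0.4744 -0.0742  1.1338] fwd [ 0.0664  0.002  -0.9978] right [ 0.0199 -0.9998 -0.0007]
axle_ref [([160.9, 226.1], 0.93), ([311.7, 327.7], 0.29)]
groove_nominal [([208.3, 240.1], 0.79)]
clip_grip [([348.3, 261.7], 0.68), ([464.2, 212.3], 0.58), ([356.5, 208.4], 0.47), ([396.7, 223.0], 0.43), ([310.4, 329.2], 0.3)]
clip_seat [([348.8, 262.1], 0.6), ([352.2, 209.9], 0.6), ([395.3, 225.6], 0.55)]
holder_ref [([346.5, 260.5], 0.92)]Traceback (most recent call last):
  File "<stdin>", line 7, in <module>
ValueError: it knows: amber_bottle_mid, axle_ref, beaker_mid, clip_grip, clip_seat, driver_grip, groove_nominal, holder_ref, jar_mid, spacer_mid, weight_center
```

```bash
python3 - <<'E'
from h import *
np.set_printoptions(precision=4,suppress=True)
n="side"
im=arm.read_camera(n); cv2.imwrite(f'pics/{n}0.png',im)
m,f,T=cam(n); print(n,f,m['k1'],"pos",-T[:3,:3].T@T[:3,3],"fwd",T[2,:3],'right',T[0,:3])
O={}
for l in ("axle_ref","groove_nominal","clip_grip","clip_seat","holder_ref"):
    r=arm.place_of(n,l); O[l]=r
    print(l,[(np.round(d['location'],1).tolist(),round(d['conf'],2)) for d in r])
t={"axle_ref":(160.9,226.1,.09),"groove_nominal":(208.3,240.1,.09),"clip_grip":(348.3,261.7,.0565),"holder_ref":(346.5,260.5,0)}
for l,(u,v,z) in t.items(): print(l,onz("top",(u,v),z), tri([ray("top",(u,v)),ray("side",O[l][0]['location'])]) if O[l] else '')
s=arm.get_state(); print(s['clock'],s['ee_pos'],s['tool_rot'],s['contact_force'],arm.tcp_to_grasp)
E
```

```text
side 595.7887679057404 -0.014925705004794542 pos [ 0.369  -0.8836  0.7044] fwd [ 0.163   0.7897 -0.5915] right [ 0.9806 -0.1958  0.0088]
axle_ref [([305.5, 163.1], 0.82)]
groove_nominal [([300.6, 189.1], 0.86), ([306.1, 300.2], 0.49)]
clip_grip [([307.9, 281.8], 0.66), ([367.4, 281.7], 0.56), ([219.5, 421.3], 0.2), ([219.1, 231.8], 0.16)]
clip_seat [([366.0, 302.4], 0.85), ([305.0, 298.7], 0.63)]
holder_ref [([308.2, 308.0], 0.82)]
axle_ref [0.5622 0.2033 0.09  ] [0.5649 0.2013 0.0955]
groove_nominal [0.5393 0.1201 0.09  ] [0.5415 0.1212 0.0826]
clip_grip [ 0.5074 -0.1268  0.0565] [ 0.5095 -0.1273  0.0526]
holder_ref [ 0.5114 -0.1261  0.    ] [ 0.5119 -0.1266 -0.0083]
0.6 [0.2387 0.5777 0.2387] [[ 0.9242  0.      0.3818]
 [-0.3818  0.0001  0.9242]
 [ 0.     -1.      0.0001]] [-0.038  -0.0572  0.5701] 0.0187
```

View pics/top0.png

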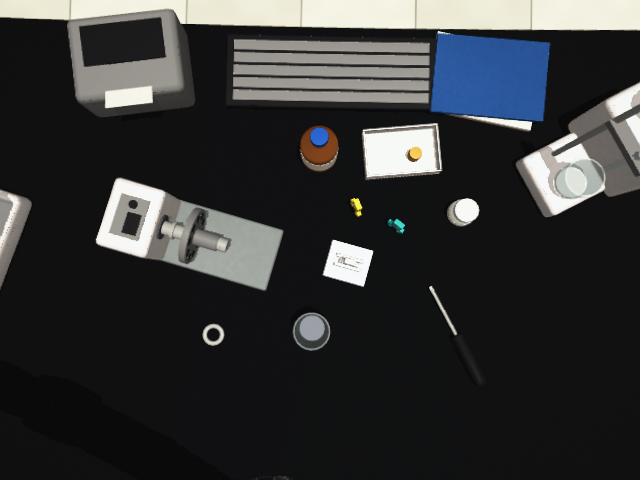

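View pics/side0.png

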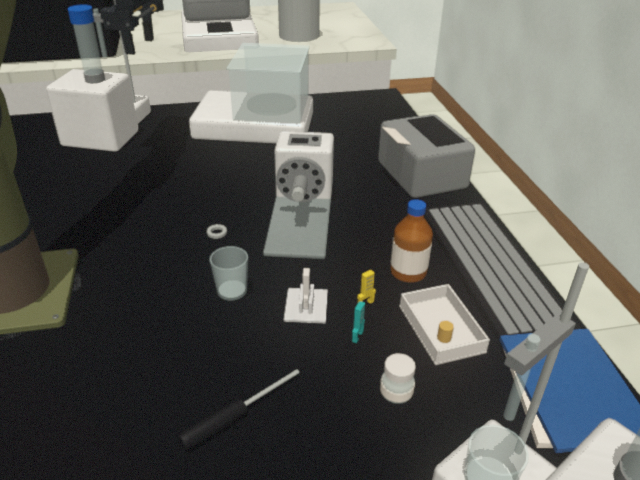

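The white clip is in the stand at top (348,262) and side (306,285). The look-alikes are yellow at top (356,207) and teal at (397,226), both standing loose on the bench. The one meant is the white clip, since it is in the stand as described. The wheel disc is at top (190,235) with the axle tip at about (228,243). Next I work out the move to hover near the wheel.

```bash
cat >> h.py <<'E'
np.set_printoptions(precision=4,suppress=True)
def go(p,zdir=None):
    "shift in tool axes (mm) and turn about tool y (deg) to reach TCP p with tool z along zdir"
    s=arm.get_state(); R=np.array(s['tool_rot']); d=R.T@(np.array(p)-s['ee_pos'])*1000
    t=0
    if zdir is not None:
        z=R.T@np.array(zdir); t=np.degrees(np.arctan2(z[0],z[2]))
    print('clock',s['clock'],'shift',d.round(1),'turn',round(t,1),'F',np.array(s['contact_force']).round(1))
E
python3 - <<'E'
from h import *
go([0.533,0.08,0.25],[.265,.964,0])
m,f,T=cam('wrist'); s=arm.get_state(); R=s['tool_rot']
print('cam pos in tool',np.array(R).T@(-T[:3,:3].T@T[:3,3]-s['ee_pos']), 'fwd',np.array(R).T@T[2,:3],'right',np.array(R).T@T[0,:3],f)
E
```

```text
clock 0.6 shift [ 462.1  -11.3 -347.6] turn -7.1 F [-0.  -0.1  0.6]
cam pos in tool [-0.0655 -0.1453  0.0003] fwd [ 0.2568  0.9665 -0.0002] right [0.0008 0.     1.    ] 336.6691795263882
```

```bash
python3 -m crank '{"xyz":[[16,0,-12],[48,0,-36],[84,0,-63],[120,0,-90],[156,0,-117],[192,0,-144],[228,0,-171],[260,0,-196]],"turn":[-1,-2,-3,-4,-5,-6,-7,-7]}' 0 20; python3 - <<'E'
from h import *
go([0.533,0.08,0.25],[.265,.964,0])
E
```

```text
clock: 1.4
ee_pos: [0.4053, 0.2952, 0.2389]
tool_rot: [[0.964, 0.001, 0.267], [-0.267, -0.0, 0.964], [0.001, -1.0, 0.0]]
contact_force: [0.4, 0.7, 0.3]
opening: 0.0262
clock 1.4 shift [ 180.5  -11.  -173.3] turn -0.1 F [0.4 0.7 0.3]
```

```bash
python3 -m crank '{"xyz":[[30,0,-29],[60,0,-58],[90,-2,-87],[120,-5,-116],[150,-8,-145],[170,-11,-165],[180,-11,-173],[180,-11,-173]],"turn":[0,0,0,0,0,0,0,0]}' ; python3 - <<'E'
from h import *
im=arm.read_camera('wrist'); cv2.imwrite('pics/w1.png',im); M=cam('wrist')
s=arm.get_state();print(s['ee_pos'],s['contact_force'])
for l in ("axle_ref","groove_nominal"): print(l,[(d['location'],d['conf'],onz('wrist',d['location'],.09,M)) for d in arm.place_of('wrist',l)])
# predicted pixels for points along nominal axis
a=np.array([.5635,.2025,.09]);u=np.array([-.265,-.964,0])
for x in (0,28,50,88.5,110): print(x,proj('wrist',a+u*x/1000,M).round(0))
E
```

```text
clock: 2.2
ee_pos: [0.5323, 0.0813, 0.2496]
tool_rot: [[0.963, 0.001, 0.269], [-0.269, -0.0, 0.963], [0.001, -1.0, 0.0]]
contact_force: [-0.4, 0.4, 0.2]
opening: 0.0005
[0.5313 0.0833 0.2496] [-0.7043  0.8665 -0.0851]
axle_ref [([448.2, 214.6], 0.93, array([0.5576, 0.2013, 0.09  ])), ([127.9, 398.8], 0.54, array([ 0.6678, -0.172 ,  0.09  ])), ([120.1, 243.3], 0.36, array([ 0.5015, -0.1045,  0.09  ]))]
groove_nominal [([355.9, 218.7], 0.64, array([0.5385, 0.1177, 0.09  ]))]
0 [451. 220.]
28 [421. 220.]
50 [397. 220.]
88.5 [356. 220.]
110 [333. 220.]
```

View pics/w1.png

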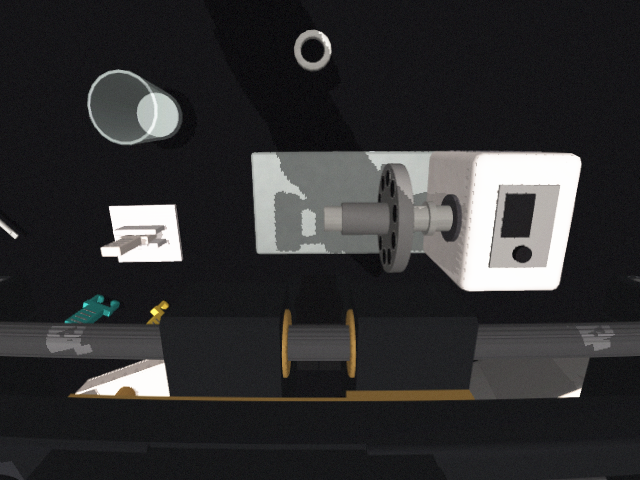

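The axle lies along rows 216 to 219. The housing face is at about column 450, the disc's outer face near 388, the hub end at 342 and the axle tip at 324. The white clip stands at (145,240). That puts e at roughly 8 mm and the disc's outer face near x = 60 mm. I'll descend with the shut fingers about 15 mm in front of the disc.

```bash
python3 - <<'E'
from h import *
u=np.array([-.247,-.969,0]); go(np.array([.561,.202,.118])+u*.095,-u)
E
```

```text
clock 2.35 shift [  0.3 131.6  25.9] turn -1.0 F [-0.9  0.2  0.5]
```

```bash
python3 -m crank '{"xyz":[[0,15,13],[0,40,26],[0,65,26],[0,90,26],[0,110,26],[0,122,26],[0,130,26],[0,131,26]],"turn":[0,-1,-1,-1,-1,-1,-1,-1]}' ; python3 - <<'E'
from h import *
u=np.array([-.247,-.969,0]); go(np.array([.561,.202,.118])+u*.095,-u)
im=arm.read_camera('wrist'); cv2.imwrite('pics/w2.png',im)
E
```

```text
clock: 3.15
ee_pos: [0.5379, 0.1085, 0.1179]
tool_rot: [[0.969, -0.001, 0.248], [-0.248, 0.0, 0.969], [-0.001, -1.0, -0.0]]
contact_force: [0.5, 0.6, 0.5]
opening: 0.0008
clock 3.15 shift [-0.7 -0.1  1.3] turn -0.1 F [0.5 0.6 0.5]
```

View pics/w2.png

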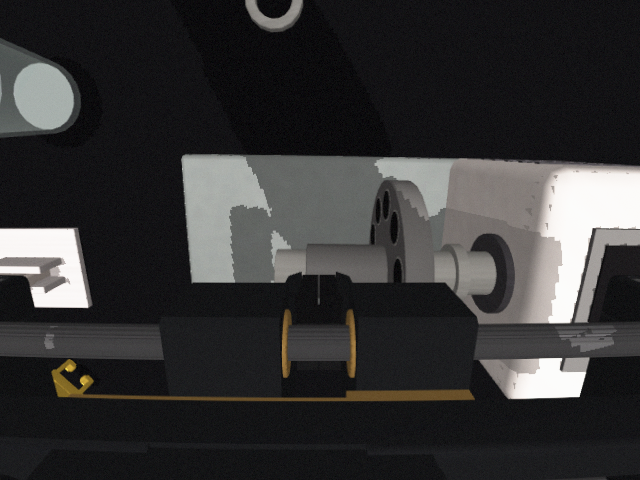

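The shut fingers are at (318,280) and the disc's outer face is at about column 385, roughly 20 mm ahead. I push gently.

```bash
python3 -m crank '{"xyz":[[0,0,2],[0,0,5],[0,0,8],[0,0,11],[0,0,13],[0,0,15],[0,0,16],[0,0,17]],"turn":[0,0,0,0,0,0,0,0]}' | grep -E 'ee_pos|force'; python3 -m crank '{"xyz":[[0,0,1],[0,0,2],[0,0,3],[0,0,4],[0,0,5],[0,0,6],[0,0,7],[0,0,8]],"turn":[0,0,0,0,0,0,0,0]}' | grep -E 'ee_pos|force'
```

```text
ee_pos: [0.5427, 0.1241, 0.1187]
contact_force: [0.8, -0.4, -0.3]
ee_pos: [0.5446, 0.1315, 0.1187]
contact_force: [-0.5, -2.5, 1.4]
```

```bash
python3 -m crank '{"xyz":[[0,0,1],[0,0,2],[0,0,3],[0,0,4],[0,0,5],[0,0,6],[0,0,7],[0,0,8]],"turn":[0,0,0,0,0,0,0,0]}' | grep -E 'ee_pos|force'
```

```text
ee_pos: [0.5468, 0.1396, 0.1187]
contact_force: [-0.6, -2.6, -0.4]
```

```bash
python3 -m crank '{"xyz":[[0,0,0.5],[0,0,1],[0,0,1.5],[0,0,2],[0,0,2.5],[0,0,3],[0,0,3.5],[0,0,4]],"turn":[0,0,0,0,0,0,0,0]}' | grep -E 'ee_pos|force'
```

```text
ee_pos: [0.5478, 0.1434, 0.1187]
contact_force: [0.9, -3.4, -0.5]
```

```bash
python3 -m crank '{"xyz":[[0,0,0.5],[0,0,1],[0,0,1.5],[0,0,2],[0,0,2.5],[0,0,3],[0,0,3],[0,0,3]],"turn":[0,0,0,0,0,0,0,0]}' | grep -E 'ee_pos|force'
```

```text
ee_pos: [0.5485, 0.1465, 0.1187]
contact_force: [2.0, -2.0, -0.7]
```

```bash
python3 - <<'E'
from h import *
im=arm.read_camera('side'); M=cam('side')
a=np.array([.561,.202,.09]);u=np.array([-.247,-.969,0])
for x in (0,50,78,110): print(x,proj('side',a+u*x/1000,M).round(0))
c=im[110:260,240:360]; d=arm.read_camera('wrist')[140:340,240:540]
c=cv2.resize(c,None,fx=3,fy=3,interpolation=cv2.INTER_CUBIC);d=cv2.resize(d,(400,267))
o=np.zeros((450,760,3),np.uint8);o[:,:360]=c;o[:267,360:]=d;cv2.imwrite('pics/c3.png',o)
E
```

```text
0 [302. 166.]
50 [300. 178.]
78 [299. 185.]
110 [298. 193.]
```

View pics/c3.png

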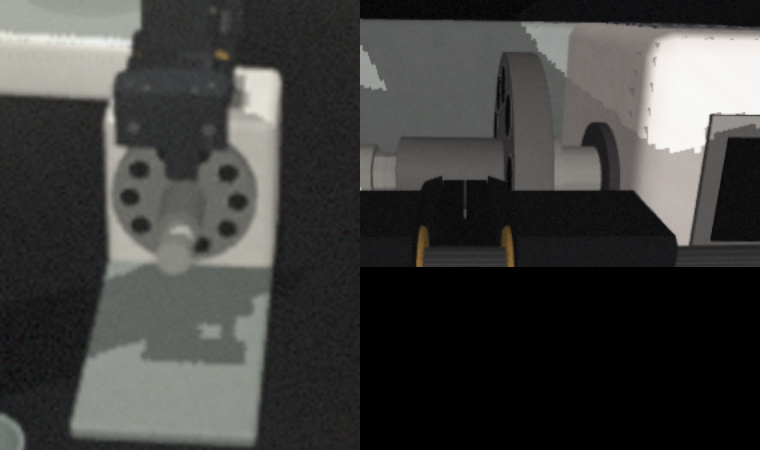

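The wheel is sliding, and the groove (crop column ~385) is appearing beyond the hub face (398). It isn't home yet, so I continue in small steps.

```bash
python3 -m crank '{"xyz":[[0,0,0.5],[0,0,1],[0,0,1.5],[0,0,2],[0,0,2.5],[0,0,3],[0,0,3],[0,0,3]],"turn":[0,0,0,0,0,0,0,0]}' | grep -E 'ee_pos|force'
```

```text
ee_pos: [0.5492, 0.1494, 0.1187]
contact_force: [1.2, -2.1, 0.6]
```

```bash
python3 -m crank '{"xyz":[[0,0,0.5],[0,0,1],[0,0,1.5],[0,0,2],[0,0,2.5],[0,0,2.5],[0,0,2.5],[0,0,2.5]],"turn":[0,0,0,0,0,0,0,0]}' | grep -E 'ee_pos|force'
```

```text
ee_pos: [0.5496, 0.1506, 0.1187]
contact_force: [0.3, -5.3, 2.7]
```

```bash
python3 -m crank '{"xyz":[[0,0,0.5],[0,0,1],[0,0,1.5],[0,0,2],[0,0,2],[0,0,2],[0,0,2],[0,0,2]],"turn":[0,0,0,0,0,0,0,0]}' | grep -E 'ee_pos|force'
```

```text
ee_pos: [0.5495, 0.1507, 0.1187]
contact_force: [-0.7, -8.5, 4.1]
```

Force now rises with no motion, which looks like the stop. One more small push to confirm.

```bash
python3 -m crank '{"xyz":[[0,0,0.5],[0,0,1],[0,0,1.5],[0,0,2],[0,0,2.5],[0,0,3],[0,0,3],[0,0,3]],"turn":[0,0,0,0,0,0,0,0]}' | grep -E 'ee_pos|force'
```

```text
ee_pos: [0.5495, 0.1507, 0.1187]
contact_force: [-2.1, -12.2, 7.8]
```

Firm stop at TCP (0.5495, 0.1507), so the wheel is home. I back off and look at the groove from above.

```bash
python3 -m crank '{"xyz":[[0,0,-10],[0,0,-20],[0,-5,-30],[0,-30,-38],[0,-55,-40],[0,-70,-40],[0,-72,-40],[0,-72,-40]],"turn":[0,0,0,0,0,0,0,0]}' | grep -E 'ee_pos|force'
python3 - <<'E'
from h import *
M=cam('wrist'); im=arm.read_camera('wrist')
g=np.array([.5413,.1187,.09]);u=np.array([-.247,-.969,0])
s=arm.get_state();print(s['ee_pos'],s['contact_force'])
x0,y0=240,150
c=cv2.resize(im[y0:y0+130,x0:x0+200],None,fx=4,fy=4,interpolation=cv2.INTER_CUBIC)
cv2.imwrite('pics/c4.png',c)
for x in (-8.5,-5.5,0,5.5,31.5): 
  for z in (.102,):
    print(x,proj('wrist',g+u*x/1000+[0,0,z-.09],M).round(1),((proj('wrist',g+u*x/1000+[0,0,z-.09],M)-[x0,y0])*4).round(0))
E
```

```text
ee_pos: [0.541, 0.1181, 0.1909]
contact_force: [-0.3, -0.6, -0.2]
[0.5406 0.1179 0.1902] [ 0.6455 -0.0047 -0.9959]
-8.5 [330.6 241.5] [362. 366.]
-5.5 [326.4 241.5] [346. 366.]
0 [318.8 241.6] [315. 366.]
5.5 [311.2 241.6] [285. 366.]
31.5 [275.2 241.7] [141. 367.]
```

View pics/c4.png

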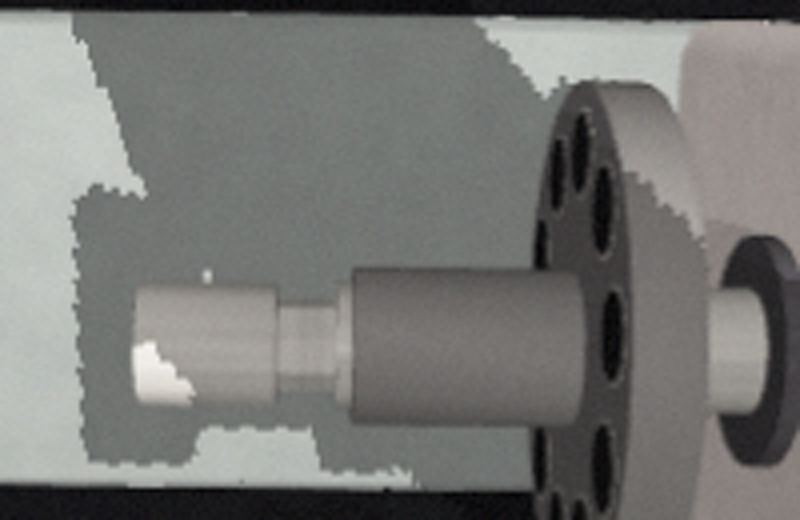

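The groove shows at crop columns 277–337, the hub face at 352, the axle tip at 135 and the axis at row ~345. Both groove walls are clear. I work out the position and the clip pick pose.

```bash
python3 - <<'E'
from h import *
M=cam('wrist'); s=arm.get_state(); R=np.array(s['tool_rot']); p=np.array(s['ee_pos'])
print('tip col (seen 319.5 slit)',proj('wrist',p,M),proj('wrist',p+R@[0,-.01,0],M),'cx',M[0]['cx'],M[0]['cy'])
f=lambda cx,cy:(240+cx/4,150+cy/4)
u=np.array([-.247,-.969,0])
for nm,c in dict(g_near=(337,345),g_far=(277,345),tip=(135,345)).items():
    q=onz('wrist',f(*c),.09,M); print(nm,q,'tool-frame',(R.T@(q-p)*1000).round(1))
q1=onz('wrist',f(135,345),.09,M);q2=onz('wrist',f(740,351),.09,M);v=q2-q1;print('dir',v/np.linalg.norm(v),np.degrees(np.arctan2(v[0],v[1])))
# plate edge direction
a=onz('wrist',f(0,10),.012,M);b=onz('wrist',f(800,22),.012,M);v=b-a;print('plate edge',np.degrees(np.arctan2(v[0],v[1])),a,b)
a=onz('wrist',f(0,483),.012,M);b=onz('wrist',f(530,492),.012,M);v=b-a;print('plate edge2',np.degrees(np.arctan2(v[0],v[1])),a,b)
# stand : regions in top picture, white stand
im=arm.read_camera('top'); cv2.imwrite('pics/top2.png',im)
c=im[235:290,315:380]; cv2.imwrite('pics/c5.png',cv2.resize(c,None,fx=8,fy=8,interpolation=cv2.INTER_CUBIC))
r=arm.place_of('top','clip_grip'); print([(d['location'],d['conf']) for d in r])
go([.509,-.127,.16],[.95,-.3,0])
E
```

```text
tip col (seen 319.5 slit) [317.7966 292.5512] [317.7642 302.0078] cx 318.2957487712186 237.17546406351045
g_near [0.5408 0.1227 0.09  ] tool-frame [ -0.9 100.2   4.7]
g_far [0.538  0.1118 0.09  ] tool-frame [ -0.9 100.2  -6.6]
tip [0.5313 0.0858 0.09  ] tool-frame [ -0.9 100.2 -33.4]
dir [0.2598 0.9657 0.    ] 15.05717258262087
plate edge 15.232319474452048 [0.4627 0.0625 0.012 ] [0.5121 0.2438 0.012 ]
plate edge2 15.487881092881963 [0.5748 0.0265 0.012 ] [0.6111 0.1573 0.012 ]
[([401.0, 222.4], 0.52), ([348.0, 261.4], 0.48), ([359.1, 204.9], 0.44)]
clock 11.45 shift [  30.6   29.9 -244.8] turn 93.1 F [-0.3  0.8 -0.6]
```

View pics/c5.png

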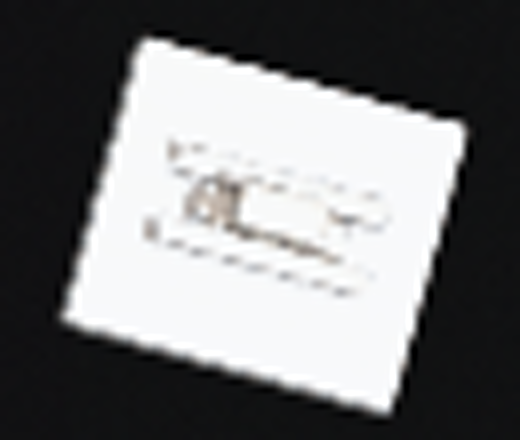

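The stand plate's corners are at crop (143,35), (467,125), (392,413) and (62,322). The white clip stands in the middle, between the walls, with its long side along the 80 mm edge.

```bash
python3 - <<'E'
from h import *
C=[onz('top',(315+x/8,235+y/8),.006) for x,y in ((143,35),(467,125),(392,413),(62,322))]
C=np.array(C);c=C.mean(0);print('centre',c)
ey=((C[0]-C[1])+(C[3]-C[2]))/2;ex=((C[0]-C[3])+(C[1]-C[2]))/2
print(np.linalg.norm(ey),np.linalg.norm(ex),np.degrees(np.arctan2(ey[0],ey[1])),np.degrees(np.arctan2(-ex[1],ex[0])))
a=np.degrees(np.arctan2(ey[0],ey[1])); th=np.radians((a+np.degrees(np.arctan2(-ex[1],ex[0])))/2)
z=np.array([np.cos(th),-np.sin(th),0]);print('clip x',z)
go([c[0],c[1],.2],z)
go([c[0],c[1],.2],-z)
print(arm.get_state()['joint_positions'])
E
```

```text
centre [ 0.5067 -0.1292  0.006 ]
0.07988692639887543 0.07026306458562508 14.33071380264767 14.233733788877771
clip x [ 0.9691 -0.2467  0.    ]
clock 11.45 shift [  28.8  -10.1 -247.6] turn 89.9 F [-0.3  0.8 -0.6]
clock 11.45 shift [  28.8  -10.1 -247.6] turn -90.1 F [-0.3  0.8 -0.6]
[-0.1329  0.6689 -0.274   1.8312  0.2696  0.6796  0.7573]
```

```bash
python3 -m crank '{"xyz":[[2,-5,-15],[5,-10,-45],[9,-10,-80],[13,-10,-115],[17,-10,-150],[21,-10,-185],[25,-10,-215],[27,-10,-235]],"turn":[7,15,23,31,39,47,55,63]}' 50 20| grep -E 'ee_pos|force'
python3 - <<'E'
from h import *
z=np.array([.9691,-.2467,0]); go([.507,-.129,.15],z); print(arm.get_state()['joint_positions'])
E
```

```text
ee_pos: [0.5075, -0.1192, 0.1999]
contact_force: [-0.4, -0.8, -0.4]
clock 12.25 shift [ 9.5 49.9 -2.5] turn 26.4 F [-0.4 -0.8 -0.4]
[ 0.1395  0.6098  0.0032  1.9232 -0.0011  0.6102  0.3538]
```

```bash
python3 -m crank '{"xyz":[[3,10,-1],[6,22,-2],[9,36,-2],[10,50,-2],[10,60,-2],[10,68,-2],[10,70,-2],[10,70,-2]],"turn":[8,16,24,26,26,26,26,26]}' | grep -E 'ee_pos|force'
python3 - <<'E'
from h import *
z=np.array([.9691,-.2467,0]); go([.507,-.129,.044],z)
M=cam('wrist');im=arm.read_camera('wrist')
print([(d['location'],d['conf']) for d in arm.place_of('wrist','clip_grip')])
s=arm.get_state();R=np.array(s['tool_rot']);p=np.array(s['ee_pos'])
for x,y in((0,0),(0,10),(0,-10),(5,0),(-5,0)): 
  q=np.array([.507,-.129,.078])+z*x/1e3+np.array([.2467,.9691,0])*y/1e3; print((x,y),proj('wrist',q,M).round(1))
cv2.imwrite('pics/w6.png',im)
E
```

```text
ee_pos: [0.5087, -0.1266, 0.1305]
contact_force: [-0.4, 0.1, 0.7]
clock 13.05 shift [ 2.8 86.5 -1.1] turn 0.9 F [-0.4  0.1  0.7]
[([315.3, 247.8], 0.91), ([467.4, 230.8], 0.85)]
(0, 0) [316.2 262.4]
(0, 10) [316.4 246.9]
(0, -10) [316.  277.5]
(5, 0) [324.3 262.5]
(-5, 0) [308.1 262.3]
```

View pics/w6.png

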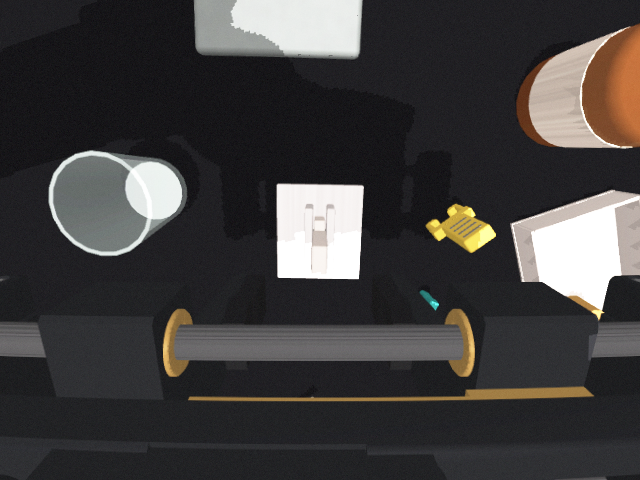

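The white clip stands in its stand at (319,245), with its tab at columns 312–327. It is flanked by the yellow clip (465,228) and the teal one (430,299), so the one under the gripper is the white one. I measure the tab's edges numerically.

```bash
python3 - <<'E'
from h import *
im=cv2.imread('pics/w6.png');g=cv2.cvtColor(im,cv2.COLOR_BGR2GRAY)
for c in (316,320,323): print(c,g[205:285,c].tolist())
for r in (240,255,265): print(r,g[r,300:340].tolist())
z=np.array([.9691,-.2467,0]);y=np.array([.2467,.9691,0])
M=cam('wrist')
print('grip pt',proj('wrist',[.507,-.129,.0565],M))
q=onz('wrist',(315.3,247.8),.0565,M);s=arm.get_state();print((np.array(s['tool_rot']).T@(q-s['ee_pos'])*1e3).round(1))
E
```

```text
316 [243, 244, 243, 243, 243, 243, 242, 243, 243, 243, 239, 217, 192, 194, 190, 217, 245, 247, 247, 246, 247, 247, 247, 248, 245, 233, 193, 196, 195, 196, 194, 193, 193, 196, 195, 196, 191, 197, 195, 197, 203, 232, 245, 246, 247, 247, 247, 247, 247, 247, 247, 246, 247, 246, 247, 246, 247, 247, 247, 247, 246, 247, 247, 247, 246, 246, 247, 250, 255, 255, 255, 255, 255, 152, 28, 31, 34, 31, 33, 29]
320 [243, 243, 244, 243, 242, 243, 243, 243, 242, 242, 238, 217, 193, 196, 194, 218, 245, 247, 247, 247, 247, 247, 247, 248, 246, 240, 192, 192, 196, 194, 196, 194, 194, 193, 196, 193, 197, 195, 196, 194, 200, 229, 245, 246, 247, 247, 247, 248, 247, 247, 246, 247, 247, 247, 247, 246, 247, 246, 246, 247, 247, 246, 246, 246, 246, 245, 246, 254, 255, 255, 255, 255, 255, 220, 31, 31, 26, 34, 31, 30]
323 [245, 244, 244, 244, 245, 244, 245, 245, 245, 244, 242, 231, 203, 196, 198, 218, 244, 246, 246, 246, 247, 246, 247, 247, 247, 239, 195, 196, 196, 194, 196, 194, 196, 189, 193, 194, 195, 197, 195, 195, 200, 227, 245, 245, 247, 247, 246, 247, 247, 247, 247, 246, 247, 247, 246, 247, 247, 246, 247, 246, 246, 246, 246, 245, 246, 246, 246, 246, 246, 254, 255, 255, 255, 228, 31, 34, 32, 33, 31, 32]
240 [255, 255, 255, 255, 255, 239, 243, 243, 243, 244, 245, 235, 175, 190, 196, 197, 196, 194, 195, 193, 193, 194, 194, 194, 192, 190, 197, 227, 243, 244, 242, 245, 244, 240, 254, 255, 255, 255, 255, 255]
255 [255, 255, 255, 255, 254, 255, 255, 255, 255, 255, 255, 219, 240, 244, 247, 247, 247, 247, 247, 247, 246, 247, 247, 247, 247, 245, 232, 242, 255, 255, 255, 255, 255, 255, 255, 255, 255, 255, 255, 255]
265 [255, 255, 255, 255, 255, 255, 255, 255, 255, 255, 255, 187, 239, 246, 247, 247, 246, 247, 246, 246, 247, 247, 247, 246, 246, 243, 237, 248, 255, 255, 255, 255, 255, 255, 255, 255, 255, 255, 255, 255]
grip pt [315.6634 251.6508]
[-0.1 74.6 -1.8]
```

```bash
python3 -m crank '{"xyz":[[0,12,0],[0,30,0],[0,48,0],[0,64,0],[0,76,0],[0,84,0],[0,88,0],[0,88,0]],"turn":[0,1,1,1,1,1,1,1]}' 50 20| grep -E 'ee_pos|force'
```

```text
ee_pos: [0.5088, -0.1267, 0.0424]
contact_force: [-0.1, 0.4, 0.2]
```

```bash
python3 -m crank '{"xyz":[[0,0,0],[0,0,0],[0,0,0],[0,0,0],[0,0,0],[0,0,0],[0,0,0],[0,0,0]],"turn":[0,0,0,0,0,0,0,0]}' 0 40
```

```text
clock: 14.75
ee_pos: [0.5089, -0.1267, 0.0428]
tool_rot: [[-0.25, 0.0, 0.968], [-0.968, 0.0, -0.25], [-0.0, -1.0, 0.0]]
contact_force: [0.1, -0.5, 2.3]
opening: 0.0096
```

```bash
python3 -m crank '{"xyz":[[0,-5,0],[0,-15,0],[0,-30,0],[0,-50,0],[0,-75,0],[0,-100,0],[0,-120,0],[0,-127,0]],"turn":[0,0,0,0,0,0,0,0]}' ; python3 - <<'E'
from h import *
z=np.array([.2622,.965,0])
# groove centre: from view at TCP (.5406,.1179) R 14.3deg, tool offset (-0.9, -1.9)
x0=np.array([.969,-.247,0]);z0=np.array([.247,.969,0])
G=np.array([.5406,.1179,0])+x0*-.0009+z0*-.0019;print('G',G)
go(G+[0,0,.17],z)
E
```

```text
clock: 15.55
ee_pos: [0.5097, -0.127, 0.1721]
tool_rot: [[-0.25, 0.004, 0.968], [-0.968, -0.001, -0.25], [-0.0, -1.0, 0.004]]
contact_force: [0.1, 0.9, -0.6]
opening: 0.0097
G [0.5393 0.1163 0.    ]
clock 15.55 shift [-243.     2.1  -32.2] turn -89.3 F [ 0.1  0.9 -0.6]
```

```bash
python3 -m crank '{"xyz":[[-15,0,-2],[-45,0,-6],[-80,0,-10],[-115,0,-15],[-150,0,-20],[-180,0,-24],[-205,0,-27],[-220,1,-29]],"turn":[-7,-15,-23,-31,-39,-47,-55,-63]}' |grep clock; python3 -m crank '{"xyz":[[0,0,0],[0,0,0],[0,0,0],[0,0,0],[0,0,0],[0,0,0],[0,0,0],[0,0,0]],"turn":[-8,-16,-24,-26,-26,-26,-26,-26]}' |grep -E 'force|opening'; python3 - <<'E'
from h import *
z=np.array([.2622,.965,0]);go([.5393,.1163,.15],z);print(arm.get_state()['ee_pos'])
E
```

```text
clock: 16.35
contact_force: [0.5, 0.0, -0.1]
opening: 0.0094
clock 17.15 shift [-2.5 18.7 22.8] turn -0.3 F [ 0.5  0.  -0.1]
[0.5356 0.0936 0.1687]
```

```bash
python3 -m crank '{"xyz":[[0,0,3],[-1,2,8],[-2,6,14],[-2,10,19],[-2,14,22],[-2,17,23],[-2,19,23],[-2,19,23]],"turn":[0,0,0,0,0,0,0,0]}' |grep -E 'force|opening'; python3 - <<'E'
from h import *
z=np.array([.2622,.965,0]);go([.5393,.1163,.15],z);s=arm.get_state();print(s['ee_pos'],np.array(s['tool_rot']))
M=cam('wrist');im=arm.read_camera('wrist');cv2.imwrite('pics/w7.png',im)
c=cv2.resize(im[170:320,230:430],None,fx=4,fy=4,interpolation=cv2.INTER_CUBIC);cv2.imwrite('pics/c7.png',c)
p=np.array(s['ee_pos']);R=np.array(s['tool_rot'])
for x,y,zz in ((0,0,0),(-15.5,33,0),(-15.5,33,4),(-15.5,33,-4),(-17,8,0),(0,60,0)): print((x,y,zz),proj('wrist',p+R@np.array([x,y,zz])/1e3,M).round(1))
E
```

```text
contact_force: [-0.1, 0.5, 0.4]
opening: 0.0097
clock 17.95 shift [-0.4 -0.7  0.3] turn -0.3 F [-0.1  0.5  0.4]
[0.5396 0.1159 0.1493] [[ 0.9638 -0.0007  0.2666]
 [-0.2666 -0.0004  0.9638]
 [-0.0006 -1.     -0.0006]]
(0, 0, 0) [317.9 292.7]
(-15.5, 33, 0) [317.9 241.7]
(-15.5, 33, 4) [325.2 241.7]
(-15.5, 33, -4) [310.6 241.7]
(-17, 8, 0) [317.8 252.8]
(0, 60, 0) [318.  253.6]
```

View pics/c7.png

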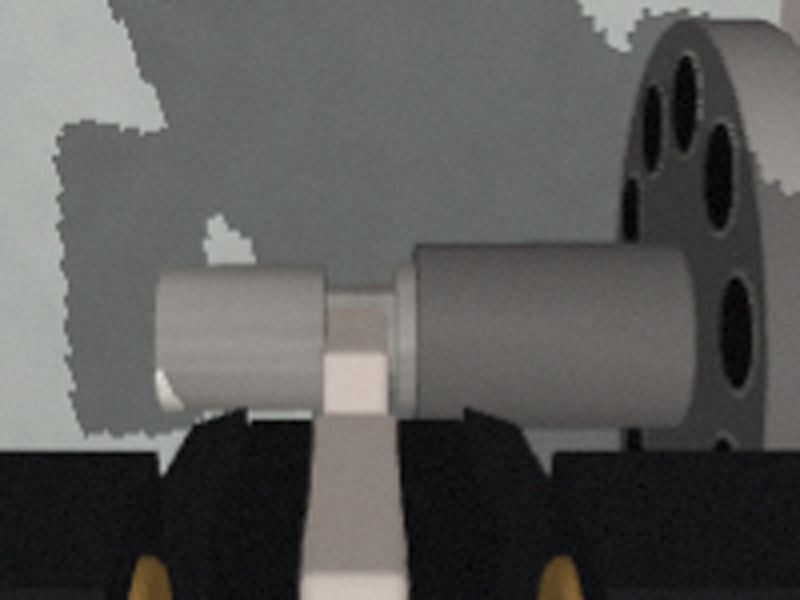

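In the enlarged crop the clip's leg sits at columns 328–386 and the groove at 327–392. After correcting for depth the clip needs about +0.4 mm along the axle. Across the axle it sits about 2 mm too far in +x (ledge edge row 350, axle centre row 337). I correct both and lower to just above the groove's rim.

```bash
python3 -m crank '{"xyz":[[-1,0,0.2],[-2,0,0.4],[-2,4,0.4],[-2,8,0.4],[-2,11,0.4],[-2,13,0.4],[-2,14,0.4],[-2,14,0.4]],"turn":[0,0,0,0,0,0,0,0]}' |grep -E 'ee_pos|force|opening'
```

```text
ee_pos: [0.5379, 0.1172, 0.1355]
contact_force: [0.4, 0.1, -0.1]
opening: 0.0099
```

```bash
python3 -m crank '{"xyz":[[0,0.5,0],[0,1,0],[0,1.5,0],[0,2,0],[0,2.5,0],[0,3,0],[0,3,0],[0,3,0]],"turn":[0,0,0,0,0,0,0,0]}' |grep -E 'ee_pos|force|opening'; python3 -m crank '{"xyz":[[0,0.5,0],[0,1,0],[0,1.5,0],[0,2,0],[0,2,0],[0,2,0],[0,2,0],[0,2,0]],"turn":[0,0,0,0,0,0,0,0]}' |grep -E 'ee_pos|force|opening'
```

```text
ee_pos: [0.538, 0.1172, 0.1327]
contact_force: [-0.2, -0.5, -0.8]
opening: 0.0099
ee_pos: [0.538, 0.1172, 0.1308]
contact_force: [0.2, 0.5, -0.2]
opening: 0.0094
```

TCP is at 0.1308 with no force, 3 mm below where a land would have stopped the toes, so they're in the groove.

```bash
python3 -m crank '{"xyz":[[0,0.5,0],[0,1,0],[0,1.5,0],[0,2,0],[0,2.5,0],[0,3,0],[0,3,0],[0,3,0]],"turn":[0,0,0,0,0,0,0,0]}' |grep -E 'ee_pos|force|opening'
```

```text
ee_pos: [0.5379, 0.1174, 0.128]
contact_force: [-1.7, 0.7, 5.2]
opening: 0.0096
```

```bash
python3 -m crank '{"xyz":[[0,0.5,0],[0,1,0],[0,1.5,0],[0,2,0],[0,2.5,0],[0,3,0],[0,3,0],[0,3,0]],"turn":[0,0,0,0,0,0,0,0]}' |grep -E 'ee_pos|force|opening'
```

```text
ee_pos: [0.5379, 0.1175, 0.1246]
contact_force: [-2.5, 1.8, 2.1]
opening: 0.0098
```

```bash
python3 -m crank '{"xyz":[[-0.3,0.5,0],[-0.6,1,0],[-0.6,1.5,0],[-0.6,2,0],[-0.6,2.5,0],[-0.6,3,0],[-0.6,3,0],[-0.6,3,0]],"turn":[0,0,0,0,0,0,0,0]}' |grep -E 'ee_pos|force|opening'
```

```text
ee_pos: [0.5374, 0.1173, 0.1216]
contact_force: [0.4, -0.3, -0.1]
opening: 0.0094
```

```bash
python3 -m crank '{"xyz":[[0,0.5,0],[0,1,0],[0,1.5,0],[0,2,0],[0,2.5,0],[0,3,0],[0,3,0],[0,3,0]],"turn":[0,0,0,0,0,0,0,0]}' |grep -E 'ee_pos|force|opening'
```

```text
ee_pos: [0.5373, 0.1173, 0.1184]
contact_force: [-0.7, -0.8, -1.4]
opening: 0.0097
```

```bash
python3 -m crank '{"xyz":[[0,0.5,0],[0,1,0],[0,1.5,0],[0,2,0],[0,2.5,0],[0,3,0],[0,3,0],[0,3,0]],"turn":[0,0,0,0,0,0,0,0]}' |grep -E 'ee_pos|force|opening'
```

```text
ee_pos: [0.5373, 0.1173, 0.1156]
contact_force: [-0.1, -0.9, -3.9]
opening: 0.0095
```

```bash
python3 -m crank '{"xyz":[[0,0.5,0],[0,1,0],[0,1.5,0],[0,2,0],[0,2.5,0],[0,2.5,0],[0,2.5,0],[0,2.5,0]],"turn":[0,0,0,0,0,0,0,0]}' |grep -E 'ee_pos|force|opening'
```

```text
ee_pos: [0.5375, 0.1174, 0.1146]
contact_force: [-2.8, -0.3, 10.0]
opening: 0.0096
```

The force turned to a 4 N downward pull and then a hard stop at TCP z = 0.1146 (predicted 0.1148), so it has snapped in. I relax the press, open and retreat straight up.

```bash
python3 -m crank '{"xyz":[[0.3,-0.5,0],[0.5,-1,0],[0.5,-1.5,0],[0.5,-1.5,0],[0.5,-1.5,0],[0.5,-1.5,0],[0.5,-1.5,0],[0.5,-1.5,0]],"turn":[0,0,0,0,0,0,0,0]}' |grep -E 'ee_pos|force|opening'; python3 -m crank '{"xyz":[[0,0,0],[0,0,0],[0,0,0],[0,0,0],[0,0,0],[0,0,0],[0,0,0],[0,0,0]],"turn":[0,0,0,0,0,0,0,0]}' 26 20|grep -E 'ee_pos|force|opening'
```

```text
ee_pos: [0.5376, 0.1174, 0.1147]
contact_force: [-4.0, 0.8, 5.1]
opening: 0.0096
ee_pos: [0.5379, 0.1172, 0.1147]
contact_force: [0.2, -0.0, 0.3]
opening: 0.0258
```

```bash
python3 -m crank '{"xyz":[[0,-3,0],[0,-10,0],[0,-22,0],[0,-38,0],[0,-54,0],[0,-68,0],[0,-76,0],[0,-78,0]],"turn":[0,0,0,0,0,0,0,0]}' |grep -E 'clock|ee_pos|force|opening'
python3 - <<'E'
from h import *
w=arm.read_camera('wrist');s=arm.read_camera('side')
M=cam('wrist');st=arm.get_state();print([ (d['location'],d['conf']) for d in arm.place_of('wrist','clip_seat')])
o=np.zeros((480,800,3),np.uint8)
o[:,:400]=cv2.resize(w[170:320,250:375],(400,480),interpolation=cv2.INTER_CUBIC)
o[:,400:]=cv2.resize(s[110:254,240:360],(400,480),interpolation=cv2.INTER_CUBIC)
cv2.imwrite('pics/c8.png',o)
E
```

```text
clock: 27.6
ee_pos: [0.5385, 0.1174, 0.1942]
contact_force: [0.3, 1.2, 0.1]
opening: 0.0258
[([320.6, 237.9], 0.68), ([44.1, 325.7], 0.49)]
```

View pics/c8.png

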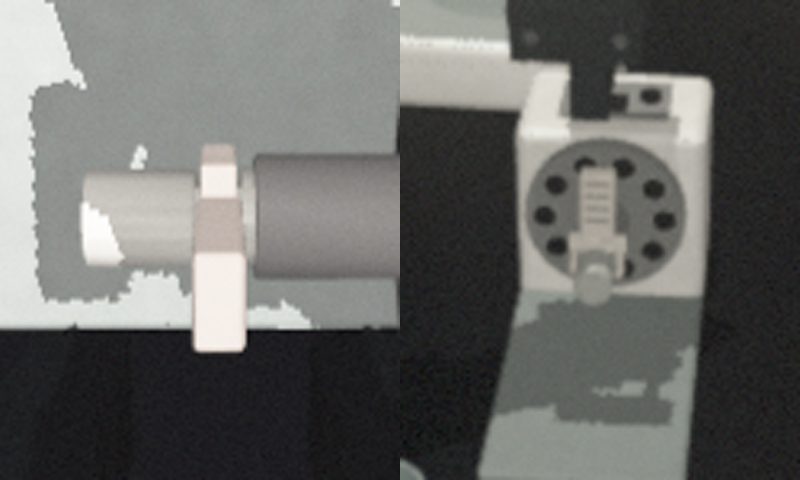

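The clip stands upright in the groove just outside the hub, free of the gripper. In the wrist half its tab is at columns 193–245; in the side half the tab is at columns 580–613, over the axle tip. One numerical check against the model before handing in.

```bash
python3 - <<'E'
from h import *
s=arm.get_state();R=np.array(s['tool_rot']);u=-R[:,2]
S=np.array([.5375,.1174,.09])+R[:,0]*-.0022   # seat centre (clip was ~2 mm off TCP in tool x)
S2=np.array([.5375,.1174,.09])+R[:,0]*.002
for nm,b in(('-2',S),('+2',S2)):
  print(nm,'side tab top',proj('side',b+[0,0,.060]),'bridge outer L/R top',proj('side',b+R[:,0]*.017+[0,0,.017]),proj('side',b-R[:,0]*.017+[0,0,.017]),'wrist tabtop near edge ctr',proj('wrist',b-R[:,0]*.01+[0,0,.06]))
print('seen side tab top (298.9,160) bridge row ~181 cols 291.3,307.8 ; wrist tab top near edge (318.4,248.8)')
print(s['clock'],s['contact_force'])
E
```

```text
-2 side tab top [296.584  160.3043] bridge outer L/R top [305.4297 180.0447] [288.2165 179.2711] wrist tabtop near edge ctr [318.356 242.356]
+2 side tab top [298.7577 160.3982] bridge outer L/R top [307.5598 180.1405] [290.3398 179.3664] wrist tabtop near edge ctr [318.3619 249.2925]
seen side tab top (298.9,160) bridge row ~181 cols 291.3,307.8 ; wrist tab top near edge (318.4,248.8)
27.75 [-0.4718 -0.3237  0.1984]
```

The check agrees: the tab top, bridge and wrist view all match the fully seated pose within about 1 px. The gripper is clear with no force on it, so I hand in.

```bash
python3 -c "
from rig import arm
print(arm.close_job(), arm.get_state()['clock'])"
```

```text
the job is handed in; nothing more can be done
the job is handed in; nothing more can be done
```

The wheel is home and the white clip is snapped into the groove, upright and released. The job was handed in at about 28 s, and no verdict was reported.

- **Wheel:** I pushed the disc with shut fingers. It slid at about 2.5 N, then stopped hard. I raised the push to a total force of about 15 N to confirm, and it did not move further.
- **Clip:** I took the white clip from its stand and lined it up on the groove in the wrist camera. The toes passed the height of the lands with no contact. The strongest resistance I read going down was about 5 N, below the 7–14 N expected, but I only had readings at the end of each move. The clip then pulled down about 4 N and met a hard stop at about 10 N. The tool was then at 0.1146 m, against 0.1148 m predicted for fully seated.
- **Last checks:** The tab and bridge appeared within about 1–2 pixels of the fully seated pose in the side and wrist views. The near wall of the groove shows just beyond the hub's face. The gripper was about 80 mm above, touching nothing, with about 0.5 N reading on the wrist sensor.
- **Disagreement:** The groove position from touching the wheel was about 3 mm off the camera's, because the fingertips are narrower than I assumed. I used the camera, and the clip went in there.
- **Not checked:** I did not tug the clip after release. I did not touch the bystanders, but took no final picture of them.

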